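# Turn the target plate over beneath the shelf and steer the beam cross onto it

## Task

Get the beam check ready: put every cuvette that stands on the bench into the small open tray, and turn the target plate over beneath the low shelf so that its face with the ringed cross lies up, without drawing the plate out from under the shelf. Once the plate lies flat face up, turn the two screws on top of the mirror unit until the reflected cross of two red light lines falls on the plate, crossing at the centre of its ring. Leave the pen, the dish and the small beaker where they are.

Things in the scene. Friction and masses are not known exactly. Their poses are not given: they have to be found in the camera images.
- shelf: fixed low shelf: clear board 140 mm deep (x) by 214 mm wide (y), underside 100 mm, top 112 mm above the bench, open at the front (-x), on two upright cheeks 12 mm thick, 120 mm deep, 190 mm apart inside; a 100 mm jar stands right rear on its top. Origin: centre of its footprint on the bench; x away from the robot, y left, z up
- plate: loose target plate, about 110 g: flat blade 90 mm (x) by 56 mm (y), 5 mm thick, rims 14 mm thick on the edges at y = -30 mm (handle bar) and y = +30 mm (bead). Lies level either way up, origin 7 mm above the bench. Origin: centre of the blade, mid-thickness. Face with the ringed cross: -z side, so z points up at the start (face down), down once turned; 74 mm wide over all
- bar_grip (a point): where to grip the plate's handle bar: middle of the black sleeve at its front end, plate x = -132 mm, y = -30 mm. The sleeve is 14 mm square, 46 mm long and turns freely on the bar, so the plate can swing about the bar while the sleeve is held. The bar runs along the plate's x and sticks out 110 mm past the blade, to the front of the shelf; at the right at the start
- bead_mid (a point): middle of the plate's bead (plate y = +30 mm), on its axis, 60 mm from the bar's axis; at the left at the start. Swinging the bar over it to the left in a half circle of 60 mm radius, the bead resting on the bench as the pivot, lays the plate down turned over, its bar at the left, 26 mm clear of the shelf board on the way
- mark (a point): centre of the cross (ring 28 mm across) on the plate's face: the plate's origin, 3.5 mm toward its -z
- line_across: red light line, not solid, along the shelf's y (from y = -20 to 90 mm in the shelf's frame), 11 mm above the bench; half of the light cross. It moves along the shelf's +x, 30 mm per rad that screw_near is turned counter-clockwise seen from above, and lies at shelf x = 0 when that screw reads 0. Origin: its middle; axes as the shelf's
- line_along: the other half of the light cross: red light line along the shelf's x (from x = -80 to 50 mm), 11 mm above the bench. It moves along the shelf's +y (left), 30 mm per rad that screw_far is turned counter-clockwise seen from above, and lies at shelf y = 0 when that screw reads 0. Origin: its middle; axes as the shelf's
- unit: fixed mirror unit to the left of the shelf: a block 140 by 56 mm at its foot and 58 mm tall, a round mirror on its right side; on top stand two upright round screw knobs of 20 mm diameter, from 66 to 90 mm above the bench and 80 mm apart. Origin: centre of its foot; x along its length, away from the robot
- screw_near_grip (a point): on the axis of the knob nearer to the robot, 80 mm above the bench, where to grip it
- screw_far_grip (a point): on the axis of the knob further from the robot, 80 mm above the bench, where to grip it
- screw_near (a joint): angle of the nearer knob, rad, from -3.6 to 3.6, positive counter-clockwise seen from above; about 0.03 N m of friction, stays where it is left
- screw_far (a joint): angle of the further knob, the same
- tray: small open tray, 70 mm (x) by 100 mm (y), 18 mm tall, walls and floor 2 mm, loose; origin: centre of its underside
- cell_1: clear plastic cuvette, square, 12 mm wide and 45 mm tall, open at the top, standing on the bench at the start; origin: centre of its foot, z along its length to the open end; it may be absent
- cell_2: clear plastic cuvette, square, 12 mm wide and 45 mm tall, open at the top, standing on the bench at the start; origin: centre of its foot, z along its length to the open end; it may be absent
- cell_3: clear plastic cuvette, square, 12 mm wide and 45 mm tall, open at the top, standing on the bench at the start; origin: centre of its foot, z along its length to the open end; it may be absent
- cell_4: clear plastic cuvette, square, 12 mm wide and 45 mm tall, open at the top, standing on the bench at the start; origin: centre of its foot, z along its length to the open end; it may be absent
- marker: pen, about 15 mm thick and 118 mm long, lying on the bench; a bystander, leave it where it is
- dish: clear round dish, 55 mm across, 13 mm tall; a bystander, leave it where it is
- small_beaker: glass beaker, 47 mm across, 58 mm tall; a bystander, leave it where it is

How it is judged (in metres and radians):
On the way, in this order (a step that is already met when the one before it is completed fails the run):
1. the plate lies flat beneath the shelf with its cross up (angle between plate's own z axis and vertical above 3.04159 rad and height (world z) of plate below 0.012 m and x of plate in the frame of shelf between -0.04 and 0.06 m and y of plate in the frame of shelf between -0.07 and 0.07 m), for 0.3 s.
2. both light lines have been steered onto the centre of the ring with the screws (all of step 1 and x of mark in the frame of line_across between -0.006 and 0.006 m and y of mark in the frame of line_along between -0.006 and 0.006 m), for 0.3 s.
At the end, for the whole second after the job is handed in: the plate lies flat (within 0.1 rad) face up beneath the shelf, each light line passes within 6 mm of the centre of the ring seen from above, every cuvette that is there has its foot inside the tray (standing or lying), and all is at rest (all of step 2 and x of cell_1 in the frame of tray between -0.034 and 0.034 m and y of cell_1 in the frame of tray between -0.049 and 0.049 m and z of each of cell_1, cell_2, cell_3, cell_4 in the frame of tray below 0.016 m and linear speed of each of cell_1, cell_2, cell_3, cell_4 below 0.03 m/s and x of cell_2 in the frame of tray between -0.034 and 0.034 m and y of cell_2 in the frame of tray between -0.049 and 0.049 m and x of cell_3 in the frame of tray between -0.034 and 0.034 m and y of cell_3 in the frame of tray between -0.049 and 0.049 m and x of cell_4 in the frame of tray between -0.034 and 0.034 m and y of cell_4 in the frame of tray between -0.049 and 0.049 m and linear speed of plate below 0.02 m/s and velocity of joint each of screw_near, screw_far below 0.05 rad/s); the robot touches nothing.
It fails at once if the plate is drawn out from beneath the shelf (its centre comes within 30 mm of the shelf's front edge, or in front of it) (x of plate in the frame of shelf below -0.04 m).
It fails at once if the pen, the dish or the small beaker is moved more than 30 mm (distance of any of marker, dish, small_beaker from where it was at the start of the episode above 0.03 m).
Of cell_1, cell_2, cell_3, cell_4 only 3 to 4 are there at a start; the rules pass over those that are not, and their reading is None.
At some moment in a run one of tray may be knocked a few centimetres aside while the robot is not near it.
Once in a run the grip may slacken for a moment while it holds something.
It also fails if it takes over 210 s, if anything falls off the work surface, if the arm or the gripper's body presses on something with over 40 N, if the wrist force passes 120 N, or if a joint passes its speed limit or range.

## Robot

A 7-joint arm with a two-finger parallel gripper is mounted at the origin on a cart in front of the work surface, level with it; the furniture and walls round the work are solid. World frame = base frame: x ahead of the robot, y to its left, z up, the work surface at z = 0. Lengths are in mm, angles in rad, forces in N, time in s.
With the tool pointing down it reaches from about 350 to 900 mm from the base axis. Payload 19.9 kg.
Tool frame: the origin (TCP) lies on the front face of the gripper's body, between the roots of the fingers; the fingertips stand 73 mm ahead of it and the grasp point (between the pads) lies 54 mm ahead of it (bot.tips_ahead is the distance from the TCP to the fingertips, in mm); z points along the fingers, y is the line along which they close (so a half turn about z gives the same grasp; the last joint's range is limited). The gripper opens to 85 mm and grips with 20 to 120 N. Pads are 22 mm wide; open, the fingers measure 114 mm over their backs; the gripper's body (76 mm by 85 mm) begins 54 mm behind the grasp point. The pads swing forward as they close: fully open they stand 13 mm farther back than shut.
Start: joints at [-1.246, 0.417, -0.01, 1.614, 0.005, 1.111, -0.053], TCP at [223.548, 583.639, 303.86] pointing down, gripper open.
Joint ranges: [-2.81, 2.81], [-0.39, 2.02], [-1.27, 1.25], [0.06, 2.57], [-1.19, 4.33], [0.19, 2], [-2.82, 2.82]. Speed limits (rad/s): [1.89, 1.89, 2.39, 2.39, 3.01, 3.01, 3.01].

## Interface

Orientations are given as [roll, pitch, yaw] about the fixed x, y, z axes, in that order (R = Rz(yaw) Ry(pitch) Rx(roll)).
In Python, from workcell import bot gives the robot as it stands.
- The arm moves only by the shell command python3 -m creep 'ROWS'. ROWS is JSON, a list of rows, each an object with "gripper": the closure, from 0 (fully open) to 1 (shut); "offset": the shift along the tool's x, y, z in mm, a list of three; "rot": the turn, a rotation vector about the tool's x, y, z in rad, a list of three. In form: [{"gripper": gripper, "offset": [dx, dy, dz], "rot": [ax, ay, az]}, ...]. A call has exactly 8 rows; each row is the pose to reach, as a shift and turn from the pose commanded when the call began, along the tool's axes at that moment; what a row does not reach only later rows make up. A row lasts 1/12 s, in which the tool goes at most 41.7 mm and 7.16 degrees, less where a joint would pass 70% of its speed; a pose out of reach is approached as far as the arm can. A call with a gripper value outside its range is refused whole. The fingers move at their own pace and stop on an object; the grip force is fixed at half the most. Time passes only in rows, so rows that repeat a pose let the fingers close, or fill a call up. It gives the time, the measured TCP pose, the force, the opening and the grip force at its end, in the units of the state.
- bot.observe(): the state, without advancing time (a new reading comes with each control period).
- bot.grab_frame(name): name is "side" or "top"; returns a dict with "color" (420x560x3 uint8, red, green, blue), "fx", "fy", "cx", "cy" (pixels), "world_to_cam" (4x4, takes a point from world to camera coordinates). Camera axes: x right, y up, looking along -z (the intrinsics and any distortion apply to the point x, -y, -z); pixel columns grow to the right and rows downward; lengths in mm; the calibration is good to about 2 mm. A picture is of the moment at which its call begins. There is no depth.
- bot.finish_job(): hands the job in; it is judged then, once.
Trained networks look in the newest picture that a camera, given by its name, has taken for a name from the list of things; names that differ only in an ending like _2 or _b are one class to them, and where a whole thing is asked for, a point or a joint stands for the part that bears it (a point fixed in the world has none). Each returns a list of dicts, best first, with "p" (0 to 1); they miss things now and then, are a little off and sometimes report something else, mostly with a low value. They report only what shows in the picture. A call takes as long as a camera call.
- bot.search_frame(camera, thing): "centre" ([x, y, z] in mm, in the coordinates of the camera as it stood for that picture, good to about 4 mm: the middle of the surface that is visible of it).
- bot.landmark_of(camera, thing): "centre" ([x, y, z] in mm, in the coordinates of the camera as it stood for that picture, good to about 4 mm: a listed point, or the origin of a listed thing).
The state is a dict: "t": time; "joint_pos": joint angles; "joint_velocities": joint speeds; "joint_torque": joint torques, N m; "eef_pos": TCP position; "ee_rot": TCP orientation; "contact_force": force on the tool from outside, world axes, zero at the start; "wrist_torque": the same for the moment, N m; "finger_gap": finger opening in mm; "grasp_force": force on a finger pad.
Only numpy, scipy, OpenCV 4.12 (cv2) and the standard library are available. Lean on these libraries where they do the work, as an engineer would, in place of code of your own. Each camera call takes 0.05 s, during which the arm holds its last target. There are 200 camera calls.

## Working session

There is one attempt and no reset: what is moved stays moved. The work goes in short steps, Python scripts to look and compute and a shell command to move; the robot and the scene stay as the last step left them, time stands still between calls to the robot, and variables do not carry over. Pictures are saved under pics/ and viewed, at most 14 in all, crops included, and the job is handed in when it is done.

```bash
ls; mkdir -p pics; cat > h.py <<'E'
from workcell import bot
import numpy as np, cv2
from scipy.spatial.transform import Rotation as R
def shot(cam,name=None):
    f=bot.grab_frame(cam)
    if name: cv2.imwrite(f'pics/{name}.png',cv2.cvtColor(f['color'],cv2.COLOR_RGB2BGR))
    return f
def w(f,c):
    return (np.linalg.inv(f['world_to_cam'])@np.r_[c,1])[:3]
def proj(f,p):
    c=f['world_to_cam']@np.r_[p,1]
    return f['cx']+f['fx']*c[0]/-c[2], f['cy']-f['fy']*c[1]/-c[2]
def ray(f,u,v,z):
    T=np.linalg.inv(f['world_to_cam']);d=T[:3,:3]@[(u-f['cx'])/f['fx'],-(v-f['cy'])/f['fy'],-1]
    return T[:3,3]+d*(z-T[2,3])/d[2]
def find(f,cam,thing,lm=True):
    fn=bot.landmark_of if lm else bot.search_frame
    return [(np.round(w(f,d['centre'])).astype(int).tolist(),round(d['p'],2)) for d in fn(cam,thing)]
def tool(p,rpy=None):
    "world TCP target -> offset in tool axes"
    s=bot.observe();Rm=R.from_euler('xyz',s['ee_rot']).as_matrix()
    return np.round(Rm.T@(np.array(p)-s['eef_pos']),1)
E
python3 - <<'E'
from h import *
s=bot.observe();print(s['t'],s['eef_pos'],s['ee_rot'],s['finger_gap'])
for c in('top','side'):
    f=shot(c,c+'0')
    print(c,f['fx'],f['cx'],f['cy'],np.round(np.linalg.inv(f['world_to_cam']),2).tolist())
    for t in ['shelf','plate','bar_grip','bead_mid','unit','screw_near_grip','screw_far_grip','tray','cell_1','marker','dish','small_beaker','line_across','line_along']:
        print(t,find(f,c,t))
E
```

```text
pics
0.0 [223.45010936 583.39372588 303.25020615] [-3.14033836e+00  7.12311263e-05  2.77581015e+00] 85.4144932128372
top 382.3230591388279 273.1274144009285 208.98676334952648 [[0.01, 0.99, -0.17, 394.74], [-1.0, 0.01, -0.0, 321.33], [-0.0, 0.17, 0.99, 939.52], [0.0, 0.0, 0.0, 1.0]]
shelf [([673, 161, 0], 0.82)]
plate []
bar_grip [([541, 129, 11], 0.59)]
bead_mid []
unit [([533, 383, 0], 0.74)]
screw_near_grip [([489, 387, 80], 0.81), ([417, 306, -2], 0.61)]
screw_far_grip [([576, 389, 80], 0.83), ([539, 129, 10], 0.32)]
tray [([433, 101, 1], 0.98)]
cell_1 [([489, 383, 79], 0.7), ([418, 303, -2], 0.62), ([427, 250, 5], 0.54), ([416, 207, -2], 0.45)]
marker [([382, 428, -1], 0.66)]
dish [([647, 395, 0], 0.88)]
small_beaker [([580, 516, -3], 0.79)]
line_across [([601, 199, 17], 0.57)]
line_along [([534, 383, -1], 0.63), ([581, 515, -2], 0.6)]
side 521.3878188148843 272.08299305133283 210.28234751327506 [[0.91, 0.28, -0.29, 196.83], [-0.41, 0.61, -0.68, -427.58], [-0.01, 0.74, 0.67, 796.84], [0.0, 0.0, 0.0, 1.0]]
shelf [([663, 164, -1], 0.73)]
plate [([673, 170, 9], 0.75)]
bar_grip [([542, 127, 3], 0.75), ([416, 210, 3], 0.69), ([429, 253, -5], 0.18)]
bead_mid [([669, 203, 5], 0.6)]
unit [([529, 379, 2], 0.75), ([672, 168, 6], 0.72)]
screw_near_grip [([493, 382, 80], 0.72)]
screw_far_grip [([570, 390, 76], 0.86)]
tray [([427, 101, -3], 0.87), ([495, 381, 81], 0.63)]
cell_1 [([428, 251, -1], 0.59), ([419, 210, 4], 0.5), ([422, 300, -1], 0.46)]
marker [([382, 428, -3], 0.52)]
dish [([650, 396, -3], 0.81)]
small_beaker [([583, 513, -2], 0.75), ([418, 211, 3], 0.52), ([662, 168, 0], 0.27)]
line_across [([599, 197, 11], 0.54), ([672, 168, 6], 0.27)]
line_along [([642, 255, 6], 0.61)]
```

```bash
python3 -c "
import cv2,numpy as np
" ; ls pics
```

```text
side0.png
top0.png
```

View pics/top0.png

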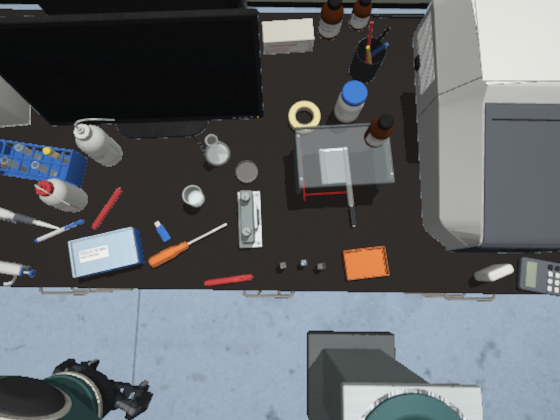

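View pics/side0.png

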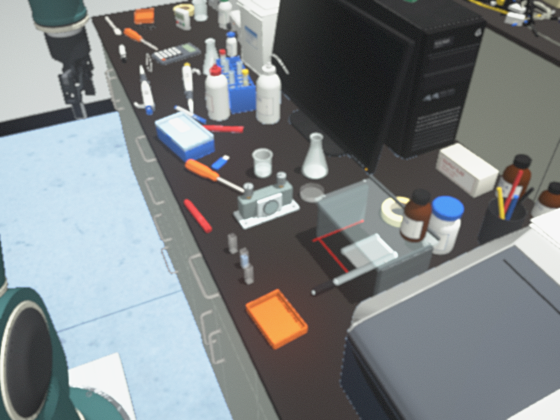

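Both pictures agree. There are three cuvettes, at top px (283,265), (304,263) and (321,266). The tray is at (366,263), and the plate lies under the clear shelf at (335,165) with its sleeve at (352,222). The red lines sit at the front-left of the shelf, and the knobs are at (247,197) and (247,230). Next I'll zoom in on the cells, tray and sleeve.

```bash
python3 - <<'E'
import cv2,numpy as np
t=cv2.imread('pics/top0.png');s=cv2.imread('pics/side0.png')
a=cv2.resize(t[120:285,230:400],None,fx=3.5,fy=3.5,interpolation=cv2.INTER_CUBIC)
cv2.imwrite('pics/z_top0.png',a)
b=cv2.resize(s[170:355,220:450],None,fx=3.2,fy=3.2,interpolation=cv2.INTER_CUBIC)
cv2.imwrite('pics/z_side0.png',b)
E
```

```text
(no output)
```

View pics/z_top0.png

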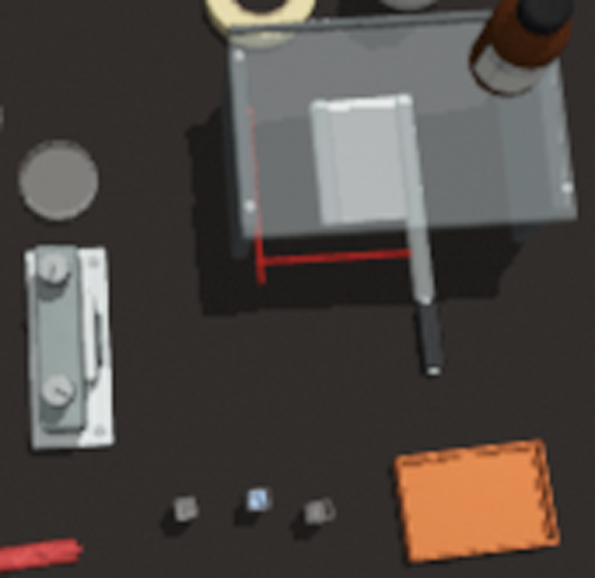

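View pics/z_side0.png

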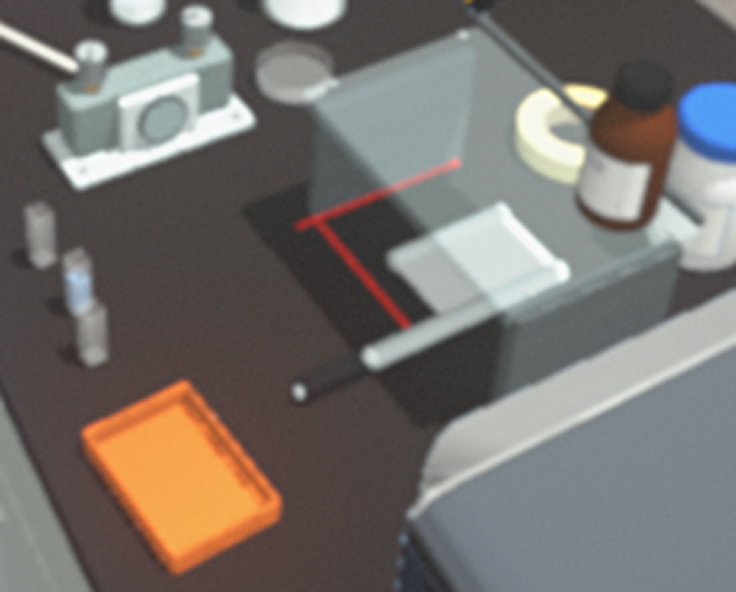

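The zooms confirm the layout: cells at zoom px (185,509), (258,500) and (319,512), knob tops at (52,270) and (57,391), the sleeve from (424,302) to (434,372), and the light crossing at (262,262). I'll convert these to world positions.

```bash
python3 - <<'E'
from h import *
f=shot('top')
P=lambda U,V,z:ray(f,230+(U+.5)/3.5-.5,120+(V+.5)/3.5-.5,z)
for n,U,V,z in [('c1',185,509,30),('c2',258,500,30),('c3',319,512,30),('far',52,270,90),('near',57,391,90),('slv_b',424,302,14),('slv_f',434,372,10),
 ('shFL',244,237,112),('shFR',576,218,112),('shBL',230,28,112),('blFL',322,224,8),('blBL',312,102,14),('barB',402,96,14),('barfrontblade',418,210,14),('cross',262,262,11),
 ('trFL',412,562,18),('trFR',558,543,18),('trBL',396,455,18),('trBR',544,441,18)]:
    print(n,np.round(P(U,V,z)[:2],1))
E
```

```text
c1 [418.9 299.7]
c2 [425.6 250.6]
c3 [418.1 209.6]
far [569.3 388.8]
near [490.6 383.5]
slv_b [565.7 132.7]
slv_f [516.7 126. ]
shFL [587.9 265.9]
shFR [603.2  55. ]
shBL [727.4 275.4]
blFL [622.4 203.2]
blBL [711.3 210.5]
barB [716.7 145.5]
barfrontblade [632.2 135.6]
cross [593.4 246.4]
trFL [385.8 145.4]
trFR [399.9  46.1]
trBL [457.9 155. ]
trBR [468.9  53.1]
```

```bash
python3 -m creep '[{"gripper":0.5,"offset":[-30,-20,5],"rot":[0,0,0.1]},{"gripper":0.5,"offset":[-65,-45,12],"rot":[0,0,0.22]},{"gripper":0.5,"offset":[-98,-67,20],"rot":[0,0,0.34]},{"gripper":0.5,"offset":[-130,-90,30],"rot":[0,0,0.46]},{"gripper":0.5,"offset":[-160,-112,40],"rot":[0,0,0.58]},{"gripper":0.5,"offset":[-190,-134,50],"rot":[0,0,0.7]},{"gripper":0.5,"offset":[-220,-155,60],"rot":[0,0,0.8]},{"gripper":0.5,"offset":[-240,-170,70],"rot":[0,0,0.9]}]'
python3 - <<'E'
from h import *
s=bot.observe();print(s['eef_pos'],s['ee_rot'],s['finger_gap'],s['joint_pos'],tool([419,300,150]))
E
```

```text
t: 2.22
eef_pos: [388.6, 336.1, 233.8]
ee_rot: [3.141, 0.0, 1.868]
contact_force: [0.6, 0.6, -0.5]
finger_gap: 42.7
grasp_force: 0.0
[388.58901247 336.10537068 233.80652241] [3.14078838e+00 3.18229931e-04 1.86829228e+00] 42.72192157689622 [-0.99113382  0.30987321  0.25772757  1.96344248 -0.1002075   0.87978019
 -0.38373882] [-43.4  18.4  83.8]
```

```bash
python3 -m creep '[{"gripper":0.5,"offset":[-20,9,20],"rot":[0,0,0.08]},{"gripper":0.5,"offset":[-43.4,18.4,45],"rot":[0,0,0.17]},{"gripper":0.5,"offset":[-43.4,18.4,70],"rot":[0,0,0.17]},{"gripper":0.5,"offset":[-43.4,18.4,90],"rot":[0,0,0.17]},{"gripper":0.5,"offset":[-43.4,18.4,90],"rot":[0,0,0.17]},{"gripper":0.5,"offset":[-43.4,18.4,90],"rot":[0,0,0.17]},{"gripper":0.5,"offset":[-43.4,18.4,90],"rot":[0,0,0.17]},{"gripper":0.5,"offset":[-43.4,18.4,90],"rot":[0,0,0.17]}]'
python3 - <<'E'
from h import *
s=bot.observe();print(s['eef_pos'],s['ee_rot'],tool([419,300,90]))
f=shot('side','a1');print(find(f,'side','cell_1'))
print(proj(f,s['eef_pos']+[0,0,-54]), [proj(f,[419,300,z]) for z in(0,45)])
im=cv2.imread('pics/a1.png')[150:360,150:400];cv2.imwrite('pics/a1.png',cv2.resize(im,None,fx=2.5,fy=2.5))
E
```

```text
t: 2.88
eef_pos: [417.8, 303.8, 145.3]
ee_rot: [3.14, -0.001, 1.706]
contact_force: [-0.9, -0.7, -0.3]
finger_gap: 43.1
grasp_force: 0.0
[417.8456318  303.77267477 145.28000647] [ 3.13996978e+00 -1.18321764e-03  1.70628372e+00] [-4.   0.5 55.3]
[([416, 211, 4], 0.56), ([428, 252, -6], 0.51), ([420, 302, 0], 0.47)]
(np.float64(228.77569978152067), np.float64(217.59541822270387)) [(np.float64(232.84877356032146), np.float64(250.33828589131593)), (np.float64(231.4782671785416), np.float64(235.15253765347288))]
```

View pics/a1.png

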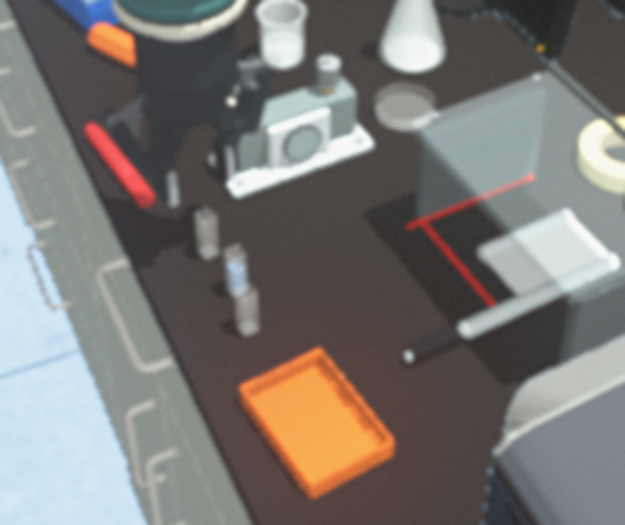

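The view shows three cuvettes standing and the gripper above the leftmost one, with a fingertip at crop px (172,188). I'll lower the gripper and grasp.

```bash
python3 -m creep '[{"gripper":0.5,"offset":[-4,0.5,20],"rot":[0,0,0]},{"gripper":0.5,"offset":[-4,0.5,40],"rot":[0,0,0]},{"gripper":0.5,"offset":[-4,0.5,55],"rot":[0,0,0]},{"gripper":0.5,"offset":[-4,0.5,55],"rot":[0,0,0]},{"gripper":0.9,"offset":[-4,0.5,55],"rot":[0,0,0]},{"gripper":0.95,"offset":[-4,0.5,55],"rot":[0,0,0]},{"gripper":0.95,"offset":[-4,0.5,55],"rot":[0,0,0]},{"gripper":0.95,"offset":[-4,0.5,55],"rot":[0,0,0]}]'
python3 -m creep '[{"gripper":0.95,"offset":[0,0,0],"rot":[0,0,0]},{"gripper":0.95,"offset":[0,0,0],"rot":[0,0,0]},{"gripper":0.95,"offset":[0,0,-20],"rot":[0,0,0]},{"gripper":0.95,"offset":[0,0,-45],"rot":[0,0,0]},{"gripper":0.95,"offset":[0,0,-70],"rot":[0,0,0]},{"gripper":0.95,"offset":[0,0,-80],"rot":[0,0,0]},{"gripper":0.95,"offset":[0,0,-80],"rot":[0,0,0]},{"gripper":0.95,"offset":[0,0,-80],"rot":[0,0,0]}]'
python3 - <<'E'
from h import *
s=bot.observe()
f=shot('top');print(find(f,'top','tray'),find(f,'top','cell_1'))
c,q=np.cos(.13),np.sin(.13)
for dy in (32,0,-32): print(tool([428-q*dy,100+c*dy,100]))
E
```

```text
t: 3.65
eef_pos: [419.0, 299.7, 90.2]
ee_rot: [3.14, -0.001, 1.706]
contact_force: [-0.6, -0.9, 6.0]
finger_gap: 11.8
grasp_force: 58.4
t: 4.32
eef_pos: [418.5, 299.6, 169.5]
ee_rot: [3.14, -0.001, 1.706]
contact_force: [-0.3, -0.6, 0.4]
finger_gap: 11.8
grasp_force: 58.5
[([430, 103, -3], 0.81), ([572, 386, 82], 0.28)] []
[-166.5  -16.8   68.2]
[-198.5  -17.    68.3]
[-230.5  -17.1   68.3]
```

```bash
python3 -m creep '[{"gripper":0.95,"offset":[-35,-3,0],"rot":[0,0,0]},{"gripper":0.95,"offset":[-70,-6,0],"rot":[0,0,0]},{"gripper":0.95,"offset":[-105,-9,0],"rot":[0,0,0]},{"gripper":0.95,"offset":[-140,-12,0],"rot":[0,0,0]},{"gripper":0.95,"offset":[-175,-14,0],"rot":[0,0,0]},{"gripper":0.95,"offset":[-210,-16,0],"rot":[0,0,0]},{"gripper":0.95,"offset":[-230,-16,15],"rot":[0,0,0]},{"gripper":0.95,"offset":[-230,-16,30],"rot":[0,0,0]}]'
python3 - <<'E'
from h import *
s=bot.observe();print(s['finger_gap'],tool([430+4.1,102-31.7,93.5]))
f=shot('top');print(find(f,'top','tray'))
E
```

```text
t: 5.13
eef_pos: [433.9, 65.1, 138.5]
ee_rot: [3.141, 0.001, 1.701]
contact_force: [-0.1, -0.0, -0.1]
finger_gap: 12.4
grasp_force: 58.5
12.382413447478427 [ 5.2  0.8 45. ]
[([431, 103, -2], 0.88), ([578, 514, -2], 0.59)]
```

Lower it, release and go up, then over to the second cuvette.

```bash
python3 -m creep '[{"gripper":0.95,"offset":[5,1,15],"rot":[0,0,0]},{"gripper":0.95,"offset":[5,1,32],"rot":[0,0,0]},{"gripper":0.95,"offset":[5,1,42],"rot":[0,0,0]},{"gripper":0.95,"offset":[5,1,45],"rot":[0,0,0]},{"gripper":0.95,"offset":[5,1,45],"rot":[0,0,0]},{"gripper":0.6,"offset":[5,1,45],"rot":[0,0,0]},{"gripper":0.6,"offset":[5,1,45],"rot":[0,0,0]},{"gripper":0.6,"offset":[5,1,45],"rot":[0,0,0]}]'
python3 -m creep '[{"gripper":0.6,"offset":[0,0,0],"rot":[0,0,0]},{"gripper":0.6,"offset":[0,0,-20],"rot":[0,0,0]},{"gripper":0.6,"offset":[0,0,-50],"rot":[0,0,0]},{"gripper":0.6,"offset":[35,0,-75],"rot":[0,0,0]},{"gripper":0.6,"offset":[70,1,-75],"rot":[0,0,0]},{"gripper":0.55,"offset":[100,2,-75],"rot":[0,0,0]},{"gripper":0.5,"offset":[125,3,-75],"rot":[0,0,0]},{"gripper":0.5,"offset":[137,4,-75],"rot":[0,0,0]}]'
python3 - <<'E'
from h import *
s=bot.observe();print(tool([418,209.6,90]),tool([425.6,251,90]))
f=shot('top');print(find(f,'top','tray'),find(f,'top','cell_1'))
f=shot('side');print(find(f,'side','tray'),find(f,'side','cell_1'))
E
```

```text
t: 5.9
eef_pos: [434.2, 74.4, 94.5]
ee_rot: [3.141, -0.0, 1.706]
contact_force: [-1.0, 0.3, 0.4]
finger_gap: 34.2
grasp_force: 0.0
t: 6.57
eef_pos: [418.8, 213.8, 169.4]
ee_rot: [3.141, -0.001, 1.709]
contact_force: [-1.2, -0.2, -0.1]
finger_gap: 42.6
grasp_force: 0.0
[-4.2 -1.4 79.4] [35.8 11.8 79.4]
[] []
[([427, 100, -1], 0.72), ([598, 193, 11], 0.63)] [([434, 73, 2], 0.67), ([428, 250, -2], 0.65), ([415, 212, 3], 0.49), ([672, 172, 5], 0.22)]
```

```bash
python3 -m creep '[{"gripper":0.5,"offset":[-4,-1,25],"rot":[0,0,0]},{"gripper":0.5,"offset":[-4,-1,55],"rot":[0,0,0]},{"gripper":0.5,"offset":[-4,-1,75],"rot":[0,0,0]},{"gripper":0.5,"offset":[-4,-1,79],"rot":[0,0,0]},{"gripper":0.5,"offset":[-4,-1,79],"rot":[0,0,0]},{"gripper":0.95,"offset":[-4,-1,79],"rot":[0,0,0]},{"gripper":0.95,"offset":[-4,-1,79],"rot":[0,0,0]},{"gripper":0.95,"offset":[-4,-1,79],"rot":[0,0,0]}]'
python3 -m creep '[{"gripper":0.95,"offset":[0,0,0],"rot":[0,0,0]},{"gripper":0.95,"offset":[0,0,0],"rot":[0,0,0]},{"gripper":0.95,"offset":[0,0,-25],"rot":[0,0,0]},{"gripper":0.95,"offset":[0,0,-55],"rot":[0,0,0]},{"gripper":0.95,"offset":[-20,0,-75],"rot":[0,0,0]},{"gripper":0.95,"offset":[-50,0,-75],"rot":[0,0,0]},{"gripper":0.95,"offset":[-80,0,-75],"rot":[0,0,0]},{"gripper":0.95,"offset":[-90,0,-75],"rot":[0,0,0]}]'
python3 - <<'E'
from h import *
s=bot.observe();print(tool([430,102,94]))
f=shot('side');print(find(f,'side','tray'),find(f,'side','cell_1'))
E
```

```text
t: 7.53
eef_pos: [419.6, 206.7, 91.1]
ee_rot: [3.14, -0.001, 1.706]
contact_force: [0.0, -2.2, 6.9]
finger_gap: 12.2
grasp_force: 60.1
t: 8.2
eef_pos: [431.5, 114.0, 166.1]
ee_rot: [3.14, 0.0, 1.703]
contact_force: [1.0, -0.7, -0.3]
finger_gap: 11.8
grasp_force: 59.6
[-11.7  -3.2  72.1]
[([427, 99, 3], 0.98)] [([433, 76, 0], 0.5), ([430, 117, 79], 0.41)]
```

```bash
python3 -m creep '[{"gripper":0.95,"offset":[-6,-1,20],"rot":[0,0,0]},{"gripper":0.95,"offset":[-11,-3,45],"rot":[0,0,0]},{"gripper":0.95,"offset":[-11,-3,65],"rot":[0,0,0]},{"gripper":0.95,"offset":[-11,-3,72],"rot":[0,0,0]},{"gripper":0.95,"offset":[-11,-3,72],"rot":[0,0,0]},{"gripper":0.6,"offset":[-11,-3,72],"rot":[0,0,0]},{"gripper":0.6,"offset":[-11,-3,72],"rot":[0,0,0]},{"gripper":0.6,"offset":[-11,-3,72],"rot":[0,0,0]}]'
python3 -m creep '[{"gripper":0.6,"offset":[0,0,0],"rot":[0,0,0]},{"gripper":0.6,"offset":[0,0,-20],"rot":[0,0,0]},{"gripper":0.6,"offset":[0,0,-50],"rot":[0,0,0]},{"gripper":0.6,"offset":[35,0,-75],"rot":[0,0,0]},{"gripper":0.6,"offset":[70,3,-75],"rot":[0,0,0]},{"gripper":0.55,"offset":[110,8,-75],"rot":[0,0,0]},{"gripper":0.5,"offset":[140,14,-75],"rot":[0,0,0]},{"gripper":0.5,"offset":[147,15,-75],"rot":[0,0,0]}]'
python3 - <<'E'
from h import *
s=bot.observe();print(tool([426,251,90]))
f=shot('side');print(find(f,'side','tray'),find(f,'side','cell_1'))
E
```

```text
t: 9.02
eef_pos: [429.7, 106.8, 93.2]
ee_rot: [3.141, -0.0, 1.707]
contact_force: [0.6, -0.4, -0.1]
finger_gap: 34.2
grasp_force: 0.0
t: 9.68
eef_pos: [424.0, 259.2, 168.3]
ee_rot: [3.14, -0.002, 1.711]
contact_force: [-0.7, -0.1, -1.1]
finger_gap: 42.6
grasp_force: 0.0
[-8.5  0.7 78.3]
[([382, 428, 3], 0.5), ([648, 398, -3], 0.27)] [([433, 74, 1], 0.67), ([431, 252, -3], 0.66), ([425, 111, 8], 0.45), ([671, 170, 4], 0.4)]
```

```bash
python3 -m creep '[{"gripper":0.5,"offset":[-8,1,25],"rot":[0,0,0]},{"gripper":0.5,"offset":[-8,1,55],"rot":[0,0,0]},{"gripper":0.5,"offset":[-8,1,74],"rot":[0,0,0]},{"gripper":0.5,"offset":[-8,1,78],"rot":[0,0,0]},{"gripper":0.5,"offset":[-8,1,78],"rot":[0,0,0]},{"gripper":0.95,"offset":[-8,1,78],"rot":[0,0,0]},{"gripper":0.95,"offset":[-8,1,78],"rot":[0,0,0]},{"gripper":0.95,"offset":[-8,1,78],"rot":[0,0,0]}]'
python3 -m creep '[{"gripper":0.95,"offset":[0,0,0],"rot":[0,0,0]},{"gripper":0.95,"offset":[0,0,0],"rot":[0,0,0]},{"gripper":0.95,"offset":[0,0,-25],"rot":[0,0,0]},{"gripper":0.95,"offset":[0,0,-55],"rot":[0,0,0]},{"gripper":0.95,"offset":[-20,-2,-75],"rot":[0,0,0]},{"gripper":0.95,"offset":[-55,-6,-75],"rot":[0,0,0]},{"gripper":0.95,"offset":[-90,-10,-75],"rot":[0,0,0]},{"gripper":0.95,"offset":[-105,-12,-75],"rot":[0,0,0]}]'
python3 - <<'E'
from h import *
s=bot.observe();print(tool([426,133,94]))
f=shot('side');print(find(f,'side','tray'),find(f,'side','cell_1'))
f=shot('top');print(find(f,'top','tray'),find(f,'top','cell_1'))
E
```

```text
t: 10.5
eef_pos: [427.3, 246.1, 91.2]
ee_rot: [3.14, -0.001, 1.706]
contact_force: [-1.7, -2.7, 9.6]
finger_gap: 12.2
grasp_force: 59.2
t: 11.17
eef_pos: [429.0, 136.7, 166.2]
ee_rot: [3.14, -0.0, 1.703]
contact_force: [-0.0, -0.7, -0.8]
finger_gap: 11.4
grasp_force: 58.5
[-3.3 -3.6 72.1]
[([427, 102, -1], 0.89)] [([431, 143, 74], 0.57), ([424, 108, 4], 0.56), ([434, 78, 2], 0.56)]
[([431, 101, -2], 0.87), ([541, 125, 11], 0.56)] []
```

```bash
python3 -m creep '[{"gripper":0.95,"offset":[-2,-1,20],"rot":[0,0,0]},{"gripper":0.95,"offset":[-3,-3,45],"rot":[0,0,0]},{"gripper":0.95,"offset":[-3,-3,65],"rot":[0,0,0]},{"gripper":0.95,"offset":[-3,-3,72],"rot":[0,0,0]},{"gripper":0.95,"offset":[-3,-3,72],"rot":[0,0,0]},{"gripper":0.6,"offset":[-3,-3,72],"rot":[0,0,0]},{"gripper":0.6,"offset":[-3,-3,72],"rot":[0,0,0]},{"gripper":0.6,"offset":[-3,-3,72],"rot":[0,0,0]}]'
python3 -m creep '[{"gripper":0.6,"offset":[0,0,0],"rot":[0,0,0]},{"gripper":0.6,"offset":[0,0,-25],"rot":[0,0,0]},{"gripper":0.6,"offset":[0,0,-60],"rot":[0,0,0]},{"gripper":0.6,"offset":[0,0,-95],"rot":[0,0,0]},{"gripper":0.6,"offset":[0,20,-105],"rot":[0,0,0]},{"gripper":0.55,"offset":[0,50,-105],"rot":[0,0,0]},{"gripper":0.5,"offset":[0,80,-105],"rot":[0,0,0]},{"gripper":0.5,"offset":[0,95,-105],"rot":[0,0,0]}]'
python3 - <<'E'
from h import *
s=bot.observe();print(s['joint_pos'],tool([534,127.5,150]))
f=shot('side');print(find(f,'side','tray'),find(f,'side','cell_1'))
f=shot('top');print(find(f,'top','tray'),find(f,'top','cell_1'))
E
```

```text
t: 12.13
eef_pos: [426.6, 137.3, 93.3]
ee_rot: [3.141, -0.0, 1.706]
contact_force: [-1.0, 0.5, -0.2]
finger_gap: 34.5
grasp_force: 0.0
t: 12.8
eef_pos: [523.2, 150.3, 198.8]
ee_rot: [3.139, -0.0, 1.706]
contact_force: [-1.3, 0.1, 0.6]
finger_gap: 42.5
grasp_force: 0.0
[-0.64806376  0.42403295  0.38623753  1.92035602 -0.21088678  0.83373909
 -0.01513965] [-24.1   7.5  48.8]
[([428, 101, -1], 0.79)] [([428, 143, -4], 0.73), ([425, 110, 5], 0.72), ([435, 78, 1], 0.64)]
[([429, 102, -1], 0.74)] [([386, 427, -1], 0.71), ([427, 109, 4], 0.6), ([424, 143, 5], 0.55), ([431, 81, 1], 0.53)]
```

```bash
python3 -m creep '[{"gripper":0.5,"offset":[-3,1,0],"rot":[0,0,0.12]},{"gripper":0.5,"offset":[-6,2,0],"rot":[0,0,0.24]},{"gripper":0.5,"offset":[-9,3,0],"rot":[0,0,0.36]},{"gripper":0.5,"offset":[-12,4,0],"rot":[0,0,0.48]},{"gripper":0.5,"offset":[-15,5,5],"rot":[0,0,0.6]},{"gripper":0.5,"offset":[-18,6,10],"rot":[0,0,0.72]},{"gripper":0.5,"offset":[-21,7,15],"rot":[0,0,0.84]},{"gripper":0.5,"offset":[-24,7.5,20],"rot":[0,0,0.96]}]'
python3 -m creep '[{"gripper":0.5,"offset":[0,0,0],"rot":[0,0,0.11]},{"gripper":0.5,"offset":[0,0,0],"rot":[0,0,0.22]},{"gripper":0.5,"offset":[0,0,0],"rot":[0,0,0.33]},{"gripper":0.5,"offset":[0,0,5],"rot":[0,0,0.44]},{"gripper":0.5,"offset":[0,0,10],"rot":[0,0,0.55]},{"gripper":0.5,"offset":[0,0,20],"rot":[0,0,0.65]},{"gripper":0.5,"offset":[0,0,30],"rot":[0,0,0.65]},{"gripper":0.5,"offset":[0,0,30],"rot":[0,0,0.65]}]'
python3 - <<'E'
from h import *
s=bot.observe();print(s['joint_pos'],tool([534,127.5,75.5]))
f=shot('side','b1');print(find(f,'side','bar_grip'))
im=cv2.imread('pics/b1.png')[130:360,220:470];cv2.imwrite('pics/b1.png',cv2.resize(im,None,fx=2.5,fy=2.5))
f=shot('top');print(find(f,'top','bar_grip'))
E
```

```text
t: 13.77
eef_pos: [530.6, 126.9, 178.0]
ee_rot: [-3.141, -0.0, 0.74]
contact_force: [0.3, 0.1, 0.0]
finger_gap: 42.7
grasp_force: 0.0
t: 14.43
eef_pos: [530.0, 127.0, 146.4]
ee_rot: [3.141, 0.002, 0.099]
contact_force: [-0.1, 0.1, -0.9]
finger_gap: 42.9
grasp_force: 0.0
[-0.84767087  0.59532678  0.71803824  1.95177254 -0.54124857  0.79757108
 -1.29438985] [ 4.2 -0.1 70.9]
[([542, 127, 4], 0.76), ([426, 101, -1], 0.18), ([669, 202, 8], 0.16)]
[([541, 131, 11], 0.59)]
```

View pics/b1.png

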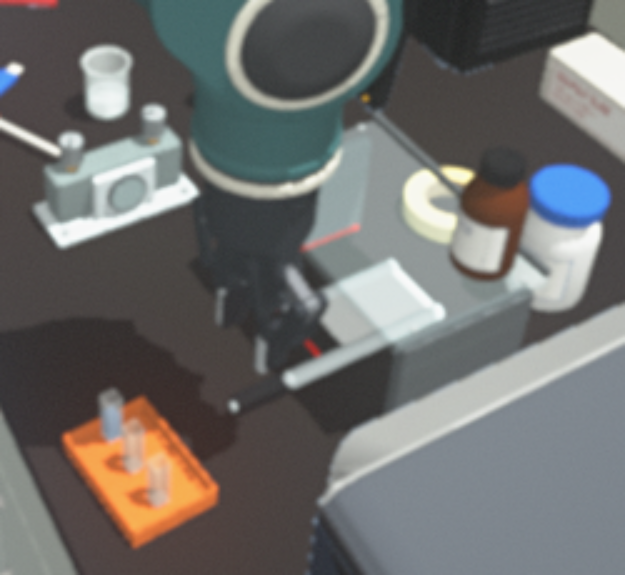

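Three cuvettes stand in the tray, and the gripper hangs over the sleeve at crop px (270,390). I'll go down and grip the sleeve.

```bash
python3 -m creep '[{"gripper":0.5,"offset":[3,0,25],"rot":[0,0,0]},{"gripper":0.5,"offset":[3,0,50],"rot":[0,0,0]},{"gripper":0.5,"offset":[3,0,65],"rot":[0,0,0]},{"gripper":0.5,"offset":[3,0,70],"rot":[0,0,0]},{"gripper":0.5,"offset":[3,0,70],"rot":[0,0,0]},{"gripper":0.95,"offset":[3,0,70],"rot":[0,0,0]},{"gripper":0.95,"offset":[3,0,70],"rot":[0,0,0]},{"gripper":0.95,"offset":[3,0,70],"rot":[0,0,0]}]'
python3 -m creep '[{"gripper":0.95,"offset":[0,0,0],"rot":[0,0,0]},{"gripper":0.95,"offset":[0,0,0],"rot":[0,0,0]},{"gripper":0.95,"offset":[0,0,0],"rot":[0,0,0]},{"gripper":0.95,"offset":[0,0,0],"rot":[0,0,0]},{"gripper":0.95,"offset":[0,0,0],"rot":[0,0,0]},{"gripper":0.95,"offset":[0,0,0],"rot":[0,0,0]},{"gripper":0.95,"offset":[0,0,0],"rot":[0,0,0]},{"gripper":0.95,"offset":[0,0,0],"rot":[0,0,0]}]'
python3 - <<'E'
from h import *
s=bot.observe();print(s['eef_pos'],s['ee_rot'])
E
```

```text
t: 15.3
eef_pos: [534.8, 127.3, 79.3]
ee_rot: [-3.141, -0.002, 0.096]
contact_force: [-3.2, -0.2, 10.3]
finger_gap: 11.6
grasp_force: 59.0
t: 15.97
eef_pos: [534.8, 127.3, 79.3]
ee_rot: [-3.141, -0.002, 0.096]
contact_force: [-2.0, -0.5, 10.2]
finger_gap: 11.9
grasp_force: 59.1
[534.7862882  127.33966018  79.27350038] [-3.14091434e+00 -1.75895806e-03  9.61723360e-02]
```

```bash
python3 - <<'E'
from h import *
f=shot('side','b2');print(find(f,'side','bar_grip'),find(f,'side','plate'),proj(f,[534.8,127.3,6]))
im=cv2.imread('pics/b2.png')[210:340,240:400];cv2.imwrite('pics/b2.png',cv2.resize(im,None,fx=4.5,fy=4.5,interpolation=cv2.INTER_CUBIC))
E
```

```text
[] [([671, 169, 7], 0.76)] (np.float64(320.3790255935823), np.float64(289.27931271843937))
```

View pics/b2.png

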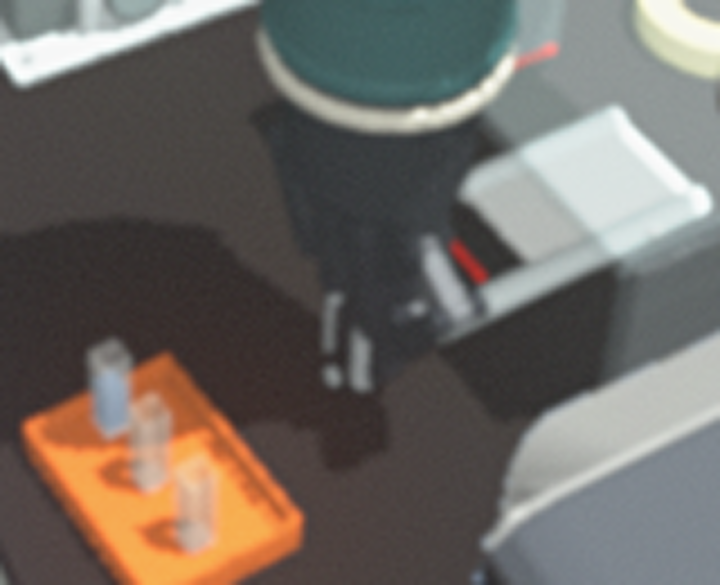

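The gripper holds the sleeve at crop px (400,330). The plate sits about 6 mm left of shelf centre, so the bar would hit the left cheek after the swing. I'll slide the plate about 32 mm right first.

```bash
python3 -m creep '[{"gripper":0.95,"offset":[0,0,-3],"rot":[0,0,0]},{"gripper":0.95,"offset":[0,5,-3],"rot":[0,0,0]},{"gripper":0.95,"offset":[0,11,-3],"rot":[0,0,0]},{"gripper":0.95,"offset":[0,17,-3],"rot":[0,0,0]},{"gripper":0.95,"offset":[0,23,-3],"rot":[0,0,0]},{"gripper":0.95,"offset":[0,29,-3],"rot":[0,0,0]},{"gripper":0.95,"offset":[0,34,-3],"rot":[0,0,0]},{"gripper":0.95,"offset":[0,34,-3],"rot":[0,0,0]}]'
python3 - <<'E'
from h import *
for c in('side','top'):
    f=shot(c);print(find(f,c,'plate'),find(f,c,'bead_mid'))
    if c=='side':cv2.imwrite('pics/b3.png',cv2.resize(cv2.cvtColor(f['color'],cv2.COLOR_RGB2BGR)[190:320,280:440],None,fx=4.5,fy=4.5,interpolation=cv2.INTER_CUBIC))
E
```

```text
t: 16.78
eef_pos: [537.5, 91.8, 80.9]
ee_rot: [3.141, 0.0, 0.094]
contact_force: [0.4, -0.3, -0.7]
finger_gap: 11.7
grasp_force: 58.7
[([675, 135, 8], 0.7)] [([673, 164, 6], 0.68), ([437, 78, 2], 0.15)]
[] []
```

View pics/b3.png

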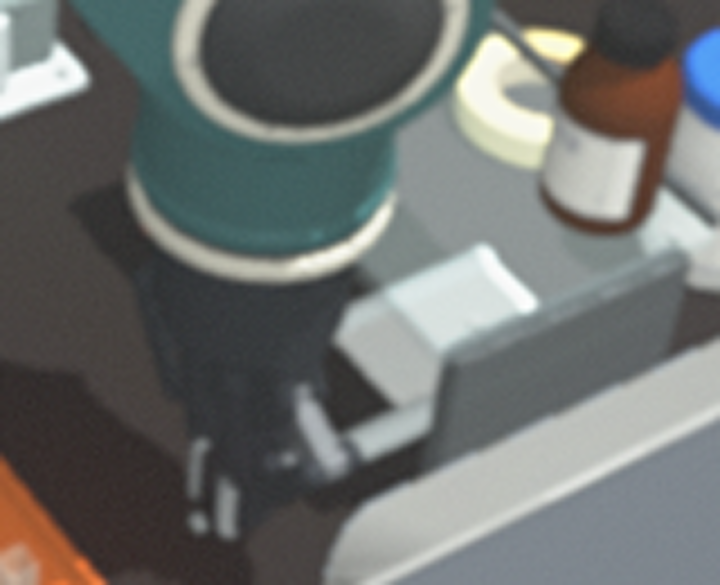

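The plate slid to about y = -30 mm in the shelf frame and is still fully under the shelf. Next is the half circle, in three arcs.

```bash
python3 -m creep '[{"gripper":0.95,"offset":[0,-0.5,-7.8],"rot":[0,0,0]},{"gripper":0.95,"offset":[0,-2,-15.5],"rot":[0,0,0]},{"gripper":0.95,"offset":[0,-4.6,-23],"rot":[0,0,0]},{"gripper":0.95,"offset":[0,-8,-30],"rot":[0,0,0]},{"gripper":0.95,"offset":[0,-12.4,-36.5],"rot":[0,0,0]},{"gripper":0.95,"offset":[0,-17.6,-42.4],"rot":[0,0,0]},{"gripper":0.95,"offset":[0,-23.5,-47.6],"rot":[0,0,0]},{"gripper":0.95,"offset":[0,-30,-52],"rot":[0,0,0]}]'
python3 - <<'E'
from h import *
for c in('side','top'):
    f=shot(c);print(find(f,c,'plate'),find(f,c,'bead_mid'))
    if c=='side':cv2.imwrite('pics/b4.png',cv2.resize(cv2.cvtColor(f['color'],cv2.COLOR_RGB2BGR)[170:320,260:440],None,fx=4,fy=4,interpolation=cv2.INTER_CUBIC))
E
```

```text
t: 17.75
eef_pos: [534.6, 123.9, 133.6]
ee_rot: [-3.142, -0.0, 0.096]
contact_force: [-1.2, 0.2, -1.0]
finger_gap: 11.6
grasp_force: 58.7
[([673, 152, 33], 0.71), ([496, 381, 79], 0.4)] [([671, 168, 8], 0.55)]
[] [([669, 163, 4], 0.18)]
```

View pics/b4.png

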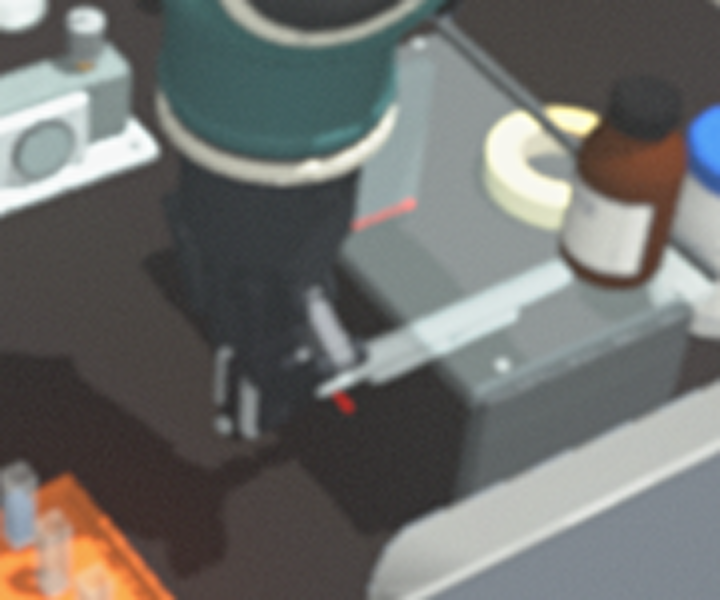

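The plate stands steeply under the shelf, with the bead on the bench and the bar level. I'll continue the arc.

```bash
python3 -m creep '[{"gripper":0.95,"offset":[0,-7,-3.4],"rot":[0,0,0]},{"gripper":0.95,"offset":[0,-14.5,-6],"rot":[0,0,0]},{"gripper":0.95,"offset":[0,-22.2,-7.5],"rot":[0,0,0]},{"gripper":0.95,"offset":[0,-30,-8],"rot":[0,0,0]},{"gripper":0.95,"offset":[0,-37.8,-7.5],"rot":[0,0,0]},{"gripper":0.95,"offset":[0,-45.5,-6],"rot":[0,0,0]},{"gripper":0.95,"offset":[0,-53,-3.4],"rot":[0,0,0]},{"gripper":0.95,"offset":[0,-60,0],"rot":[0,0,0]}]'
python3 - <<'E'
from h import *
for c in('side','top'):
    f=shot(c);print(find(f,c,'plate'),find(f,c,'bead_mid'))
E
```

```text
t: 18.72
eef_pos: [528.7, 184.0, 132.7]
ee_rot: [-3.141, 0.0, 0.096]
contact_force: [-1.9, 0.3, 1.6]
finger_gap: 11.9
grasp_force: 59.1
[([672, 183, 35], 0.72), ([568, 390, 77], 0.71)] [([671, 174, 5], 0.59)]
[([387, 426, -1], 0.55)] []
```

```bash
python3 -m creep '[{"gripper":0.95,"offset":[0,-6.5,4.4],"rot":[0,0,0]},{"gripper":0.95,"offset":[0,-12.4,9.6],"rot":[0,0,0]},{"gripper":0.95,"offset":[0,-17.6,15.5],"rot":[0,0,0]},{"gripper":0.95,"offset":[0,-22,22],"rot":[0,0,0]},{"gripper":0.95,"offset":[0,-25.4,29],"rot":[0,0,0]},{"gripper":0.95,"offset":[0,-28,36.5],"rot":[0,0,0]},{"gripper":0.95,"offset":[0,-29.5,44.2],"rot":[0,0,0]},{"gripper":0.95,"offset":[0,-30,51],"rot":[0,0,0]}]'
python3 -m creep '[{"gripper":0.95,"offset":[0,0,1],"rot":[0,0,0]},{"gripper":0.95,"offset":[0,0,1],"rot":[0,0,0]},{"gripper":0.95,"offset":[0,0,1],"rot":[0,0,0]},{"gripper":0.95,"offset":[0,0,1],"rot":[0,0,0]},{"gripper":0.95,"offset":[0,0,1],"rot":[0,0,0]},{"gripper":0.95,"offset":[0,0,1],"rot":[0,0,0]},{"gripper":0.95,"offset":[0,0,1],"rot":[0,0,0]},{"gripper":0.95,"offset":[0,0,1],"rot":[0,0,0]}]'
python3 - <<'E'
from h import *
for c in('side','top'):
    f=shot(c);print(find(f,c,'plate'),find(f,c,'bead_mid'),find(f,c,'mark'))
    if c=='side':cv2.imwrite('pics/b5.png',cv2.resize(cv2.cvtColor(f['color'],cv2.COLOR_RGB2BGR)[170:320,260:440],None,fx=4,fy=4,interpolation=cv2.INTER_CUBIC))
E
```

```text
t: 19.68
eef_pos: [525.8, 212.8, 80.8]
ee_rot: [3.141, 0.001, 0.096]
contact_force: [0.4, 0.6, -0.3]
finger_gap: 12.2
grasp_force: 58.8
t: 20.35
eef_pos: [526.0, 212.8, 81.0]
ee_rot: [-3.142, -0.0, 0.096]
contact_force: [-0.3, -0.9, -1.5]
finger_gap: 11.7
grasp_force: 58.8
[([670, 194, 5], 0.65)] [([674, 169, 5], 0.65)] [([667, 198, 12], 0.88)]
[] [([574, 390, 81], 0.45)] []
```

View pics/b5.png

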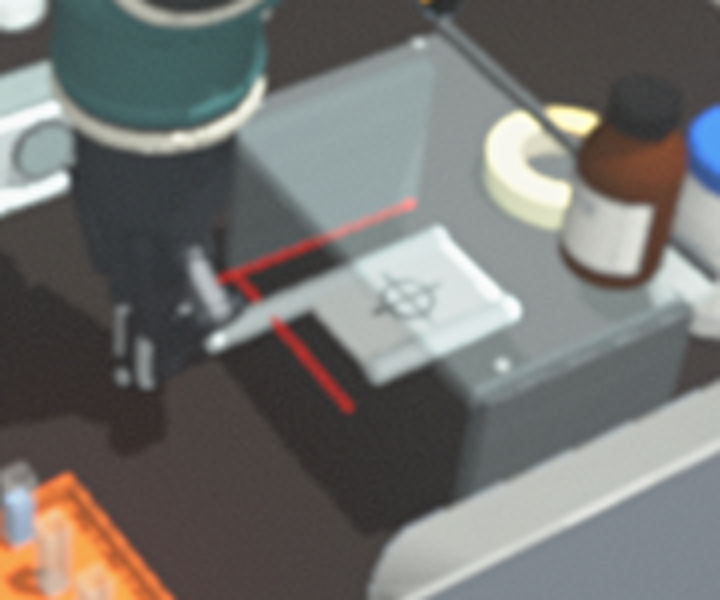

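The plate now lies face up, with the ringed cross at crop px (407,297) and the light crossing at (235,278). I'll release, rise and go over to the near knob.

```bash
python3 -m creep '[{"gripper":0.95,"offset":[0,0,1.5],"rot":[0,0,0]},{"gripper":0.95,"offset":[0,0,1.5],"rot":[0,0,0]},{"gripper":0.6,"offset":[0,0,1.5],"rot":[0,0,0]},{"gripper":0.5,"offset":[0,0,1.5],"rot":[0,0,0]},{"gripper":0.5,"offset":[0,0,1.5],"rot":[0,0,0]},{"gripper":0.5,"offset":[0,0,-10],"rot":[0,0,0]},{"gripper":0.5,"offset":[0,0,-35],"rot":[0,0,0]},{"gripper":0.5,"offset":[0,0,-65],"rot":[0,0,0]}]'
python3 -m creep '[{"gripper":0.5,"offset":[0,0,-30],"rot":[0,0,0]},{"gripper":0.5,"offset":[-5,-30,-40],"rot":[0,0,0]},{"gripper":0.5,"offset":[-10,-65,-40],"rot":[0,0,0]},{"gripper":0.5,"offset":[-14,-100,-40],"rot":[0,0,0]},{"gripper":0.5,"offset":[-18,-130,-40],"rot":[0,0,0]},{"gripper":0.5,"offset":[-18,-155,-40],"rot":[0,0,0]},{"gripper":0.5,"offset":[-18,-167,-40],"rot":[0,0,0]},{"gripper":0.5,"offset":[-18,-167,-40],"rot":[0,0,0]}]'
python3 - <<'E'
from h import *
s=bot.observe();print(s['joint_pos'],tool([490.6,384,134]))
for c in('side','top'):
    f=shot(c,c+'_c1');print(find(f,c,'mark'),find(f,c,'screw_near_grip'),find(f,c,'screw_far_grip'),find(f,c,'tray'),find(f,c,'line_across'),find(f,c,'line_along'))
    im=cv2.imread(f'pics/{c}_c1.png');cr=im[180:300,270:420] if c=='side' else im[115:225,280:400]
    cv2.imwrite(f'pics/z{c}_c1.png',cv2.resize(cr,None,fx=5,fy=5,interpolation=cv2.INTER_CUBIC))
E
```

```text
t: 21.42
eef_pos: [525.4, 212.2, 146.3]
ee_rot: [3.14, 0.002, 0.095]
contact_force: [0.6, 0.3, 1.3]
finger_gap: 42.6
grasp_force: 0.0
t: 22.08
eef_pos: [491.2, 380.1, 186.3]
ee_rot: [-3.141, -0.0, 0.099]
contact_force: [0.0, -0.5, 0.1]
finger_gap: 43.1
grasp_force: 0.0
[-1.23126555  0.65501913  0.73352139  1.73919929 -0.52440714  0.95296523
 -1.75894259] [-0.2 -3.9 52.3]
[([665, 194, 10], 0.6)] [([492, 380, 77], 0.81), ([530, 380, 3], 0.41)] [([568, 387, 77], 0.66), ([669, 196, 6], 0.62)] [([426, 102, 1], 0.7)] [([429, 104, -2], 0.73), ([597, 195, 11], 0.48)] [([644, 255, 7], 0.41), ([427, 144, -1], 0.35)]
[([428, 80, 1], 0.68)] [] [] [([431, 104, 1], 0.96)] [([602, 198, 18], 0.51)] []
```

View pics/zside_c1.png

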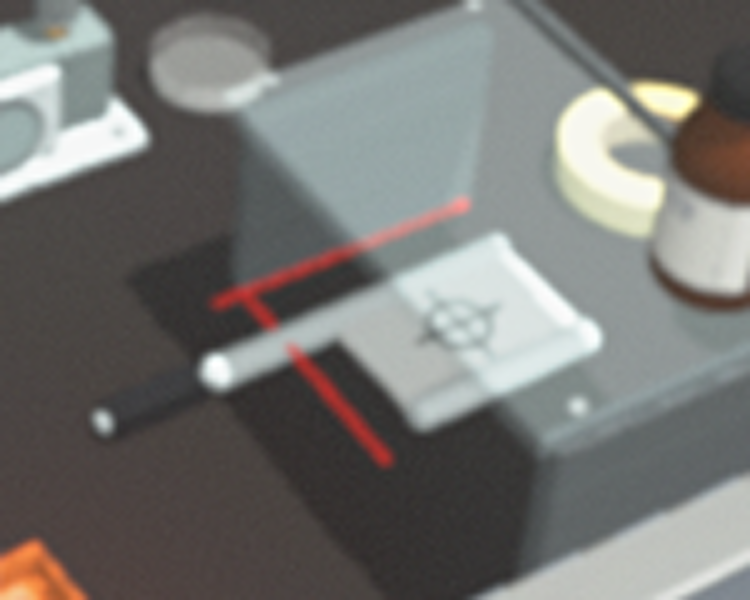

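View pics/ztop_c1.png

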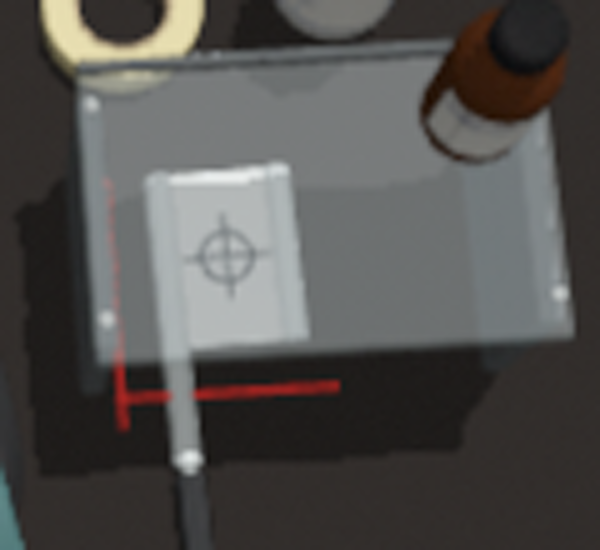

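Both zooms show the cross mark clearly (side crop (459,322), top crop (228,256)) and the light crossing (side (249,293), top (122,398)). I'll compute the turns from these.

```bash
cat >> h.py <<'E'
def turns(f,cx,cy,sc,mark,acr,alo):
    P=lambda p,z:ray(f,cx+(p[0]+.5)/sc-.5,cy+(p[1]+.5)/sc-.5,z)[:2]
    m=P(mark,10.5);a0,a1=[P(p,11) for p in acr];b0,b1=[P(p,11) for p in alo]
    xd=(b1-b0)/np.linalg.norm(b1-b0);yaw=np.arctan2(xd[1],xd[0])
    yd=(a0-a1)/np.linalg.norm(a0-a1);yaw2=np.arctan2(-yd[0],yd[1])
    th=.072;X=np.array([np.cos(th),np.sin(th)]);Y=np.array([-X[1],X[0]])
    dx=(m-(a0+a1)/2)@X+((a0+a1)/2-m)@Y*0; # across line: x error
    mid=(a0+a1)/2; t=((m-mid)@Y)/((a1-a0)@Y); dx=(m-(mid+t*(a1-a0)))@X
    mid=(b0+b1)/2; t=((m-mid)@X)/((b1-b0)@X); dy=(m-(mid+t*(b1-b0)))@Y
    print('mark',m.round(1),'yaws',yaw.round(3),yaw2.round(3),'dx,dy',dx.round(1),dy.round(1),'turn',(dx/30).round(2),(dy/30).round(2))
E
python3 - <<'E'
from h import *
f=shot('side');turns(f,270,180,5,(459,322),((249,293),(388,463)),((215,304),(462,206)))
f=shot('top');turns(f,280,115,5,(228,256),((122,398),(340,386)),((124,430),(108,180)))
E
```

```text
mark [667.3 195.7] yaws 0.068 0.055 dx,dy 69.2 -57.2 turn 2.31 -1.91
mark [668.1 194.3] yaws 0.063 0.07 dx,dy 69.9 -57.9 turn 2.33 -1.93
```

```bash
python3 -m creep '[{"gripper":0.5,"offset":[0,-2,15],"rot":[0,0,0]},{"gripper":0.5,"offset":[0,-3,30],"rot":[0,0,0]},{"gripper":0.5,"offset":[0,-3,45],"rot":[0,0,0]},{"gripper":0.5,"offset":[0,-3,51],"rot":[0,0,0]},{"gripper":0.5,"offset":[0,-3,51],"rot":[0,0,0]},{"gripper":0.7,"offset":[0,-3,51],"rot":[0,0,0]},{"gripper":0.85,"offset":[0,-3,51],"rot":[0,0,0]},{"gripper":0.85,"offset":[0,-3,51],"rot":[0,0,0]}]'
python3 -m creep '[{"gripper":0.85,"offset":[0,0,0],"rot":[0,0,0]},{"gripper":0.85,"offset":[0,0,0],"rot":[0,0,0]},{"gripper":0.85,"offset":[0,0,0],"rot":[0,0,0]},{"gripper":0.85,"offset":[0,0,0],"rot":[0,0,0]},{"gripper":0.85,"offset":[0,0,0],"rot":[0,0,0]},{"gripper":0.85,"offset":[0,0,0],"rot":[0,0,0]},{"gripper":0.85,"offset":[0,0,0],"rot":[0,0,0]},{"gripper":0.85,"offset":[0,0,0],"rot":[0,0,0]}]'

```

```text
t: 23.55
eef_pos: [491.3, 384.4, 135.8]
ee_rot: [-3.136, -0.002, 0.099]
contact_force: [0.5, 24.0, -9.6]
finger_gap: 18.2
grasp_force: 58.7
t: 24.22
eef_pos: [491.3, 384.4, 135.8]
ee_rot: [-3.136, -0.002, 0.099]
contact_force: [2.0, 23.1, -8.8]
finger_gap: 18.5
grasp_force: 58.7
```

```bash
python3 -m creep '[{"gripper":0.85,"offset":[0,-1.5,-0.5],"rot":[0,0,0]},{"gripper":0.85,"offset":[0,-1.5,-0.5],"rot":[0,0,-0.1]},{"gripper":0.85,"offset":[0,-1.5,-0.5],"rot":[0,0,-0.2]},{"gripper":0.85,"offset":[0,-1.5,-0.5],"rot":[0,0,-0.3]},{"gripper":0.85,"offset":[0,-1.5,-0.5],"rot":[0,0,-0.4]},{"gripper":0.85,"offset":[0,-1.5,-0.5],"rot":[0,0,-0.5]},{"gripper":0.85,"offset":[0,-1.5,-0.5],"rot":[0,0,-0.6]},{"gripper":0.85,"offset":[0,-1.5,-0.5],"rot":[0,0,-0.6]}]'
```

```text
t: 24.88
eef_pos: [491.7, 383.8, 135.8]
ee_rot: [-3.14, -0.003, 0.704]
contact_force: [5.5, 14.4, -16.2]
finger_gap: 18.2
grasp_force: 59.5
```

```bash
python3 -m creep '[{"gripper":0.85,"offset":[1,-0.5,0.8],"rot":[0,0,-0.1]},{"gripper":0.85,"offset":[1,-0.5,0.8],"rot":[0,0,-0.22]},{"gripper":0.85,"offset":[1,-0.5,0.8],"rot":[0,0,-0.34]},{"gripper":0.85,"offset":[1,-0.5,0.8],"rot":[0,0,-0.46]},{"gripper":0.85,"offset":[1,-0.5,0.8],"rot":[0,0,-0.58]},{"gripper":0.85,"offset":[1,-0.5,0.8],"rot":[0,0,-0.7]},{"gripper":0.85,"offset":[1,-0.5,0.8],"rot":[0,0,-0.8]},{"gripper":0.85,"offset":[1,-0.5,0.8],"rot":[0,0,-0.8]}]'
python3 - <<'E'
from h import *
f=shot('side');print(find(f,'side','line_across'),find(f,'side','mark'));print(bot.observe()['joint_pos'][6])
E
```

```text
t: 25.55
eef_pos: [492.9, 383.5, 135.7]
ee_rot: [3.139, -0.002, 1.503]
contact_force: [2.6, 5.3, -3.4]
finger_gap: 18.0
grasp_force: 61.0
[([639, 201, 12], 0.49)] [([666, 196, 11], 0.9), ([428, 146, -2], 0.33)]
-0.55962404719111
```

```bash
python3 -m creep '[{"gripper":0.85,"offset":[0.4,0,0.2],"rot":[0,0,-0.12]},{"gripper":0.85,"offset":[0.4,0,0.2],"rot":[0,0,-0.24]},{"gripper":0.85,"offset":[0.4,0,0.2],"rot":[0,0,-0.36]},{"gripper":0.85,"offset":[0.4,0,0.2],"rot":[0,0,-0.48]},{"gripper":0.85,"offset":[0.4,0,0.2],"rot":[0,0,-0.6]},{"gripper":0.85,"offset":[0.4,0,0.2],"rot":[0,0,-0.72]},{"gripper":0.85,"offset":[0.4,0,0.2],"rot":[0,0,-0.84]},{"gripper":0.85,"offset":[0.4,0,0.2],"rot":[0,0,-0.92]}]'
python3 -m creep '[{"gripper":0.85,"offset":[0,0,0],"rot":[0,0,0]},{"gripper":0.85,"offset":[0,0,0],"rot":[0,0,0]},{"gripper":0.85,"offset":[0,0,0],"rot":[0,0,0]},{"gripper":0.85,"offset":[0,0,0],"rot":[0,0,0]},{"gripper":0.85,"offset":[0,0,0],"rot":[0,0,0]},{"gripper":0.85,"offset":[0,0,0],"rot":[0,0,0]},{"gripper":0.85,"offset":[0,0,0],"rot":[0,0,0]},{"gripper":0.85,"offset":[0,0,0],"rot":[0,0,0]}]'
python3 - <<'E'
from h import *
f=shot('side','c2');print(find(f,'side','line_across'),find(f,'side','mark'),find(f,'side','tray'));print(bot.observe()['joint_pos'][6])
cv2.imwrite('pics/zc2.png',cv2.resize(cv2.imread('pics/c2.png')[180:300,270:420],None,fx=5,fy=5,interpolation=cv2.INTER_CUBIC))
E
```

```text
t: 26.37
eef_pos: [494.0, 384.2, 135.8]
ee_rot: [3.136, 0.001, 2.422]
contact_force: [10.1, 9.0, -8.5]
finger_gap: 18.1
grasp_force: 60.8
t: 27.03
eef_pos: [494.0, 384.2, 135.8]
ee_rot: [3.136, 0.002, 2.415]
contact_force: [10.5, 7.2, -6.3]
finger_gap: 18.1
grasp_force: 60.9
[([582, 514, 1], 0.22)] [([668, 196, 14], 0.78), ([647, 393, -3], 0.7), ([429, 146, -2], 0.31)] [([428, 99, -4], 0.89)]
0.2097156249768422
```

View pics/zc2.png

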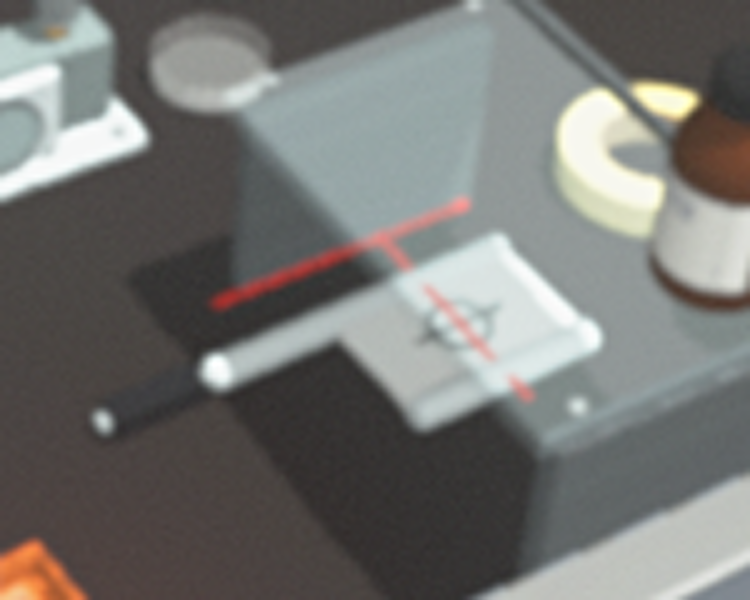

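The across line now passes through the ring's centre, at crop px (459,322). I'll release and go to the far knob.

```bash
python3 -m creep '[{"gripper":0.5,"offset":[0,0,0],"rot":[0,0,0]},{"gripper":0.5,"offset":[0,0,0],"rot":[0,0,0]},{"gripper":0.5,"offset":[0,0,-15],"rot":[0,0,0]},{"gripper":0.5,"offset":[0,0,-40],"rot":[0,0,0]},{"gripper":0.5,"offset":[-20,20,-48],"rot":[0,0,0]},{"gripper":0.5,"offset":[-40,40,-48],"rot":[0,0,0]},{"gripper":0.5,"offset":[-55,55,-48],"rot":[0,0,0]},{"gripper":0.5,"offset":[-55,55,-48],"rot":[0,0,0]}]'
python3 - <<'E'
from h import *
s=bot.observe();print(tool([572,389,135.5]))
f=shot('side');print(find(f,'side','screw_far_grip'),find(f,'side','tray'))
f=shot('top');print(find(f,'top','screw_far_grip'),find(f,'top','screw_near_grip'))
E
```

```text
t: 27.9
eef_pos: [573.5, 386.4, 182.9]
ee_rot: [3.14, 0.002, 2.413]
contact_force: [1.2, -0.5, 0.4]
finger_gap: 42.2
grasp_force: 0.0
[ 3.   0.9 47.4]
[([570, 387, 76], 0.77)] [([428, 103, -2], 0.82), ([529, 380, 1], 0.58)]
[] []
```

```bash
python3 -m creep '[{"gripper":0.5,"offset":[3,0.5,15],"rot":[0,0,0]},{"gripper":0.5,"offset":[3,0.5,30],"rot":[0,0,0]},{"gripper":0.5,"offset":[3,0.5,42],"rot":[0,0,0]},{"gripper":0.5,"offset":[3,0.5,47],"rot":[0,0,0]},{"gripper":0.5,"offset":[3,0.5,47],"rot":[0,0,0]},{"gripper":0.7,"offset":[3,0.5,47],"rot":[0,0,0]},{"gripper":0.85,"offset":[3,0.5,47],"rot":[0,0,0]},{"gripper":0.85,"offset":[3,0.5,47],"rot":[0,0,0]}]'
python3 -m creep '[{"gripper":0.85,"offset":[0,0,0],"rot":[0,0,0]},{"gripper":0.85,"offset":[0,0,0],"rot":[0,0,0]},{"gripper":0.85,"offset":[0,0,0],"rot":[0,0,0]},{"gripper":0.85,"offset":[0,0,0],"rot":[0,0,0.1]},{"gripper":0.85,"offset":[0,0,0],"rot":[0,0,0.2]},{"gripper":0.85,"offset":[0,0,0],"rot":[0,0,0.3]},{"gripper":0.85,"offset":[0,0,0],"rot":[0,0,0.4]},{"gripper":0.85,"offset":[0,0,0],"rot":[0,0,0.4]}]'
```

```text
t: 28.87
eef_pos: [569.5, 391.9, 136.7]
ee_rot: [3.135, 0.001, 2.416]
contact_force: [14.3, 13.2, -11.5]
finger_gap: 17.7
grasp_force: 59.4
t: 29.53
eef_pos: [570.3, 392.7, 136.7]
ee_rot: [3.133, -0.002, 2.01]
contact_force: [24.3, 18.9, -19.2]
finger_gap: 18.3
grasp_force: 59.2
```

```bash
python3 -m creep '[{"gripper":0.85,"offset":[0.5,1.9,1],"rot":[0,0,0]},{"gripper":0.85,"offset":[0.5,1.9,1],"rot":[0,0,0.1]},{"gripper":0.85,"offset":[0.5,1.9,1],"rot":[0,0,0.2]},{"gripper":0.85,"offset":[0.5,1.9,1],"rot":[0,0,0.3]},{"gripper":0.85,"offset":[0.5,1.9,1],"rot":[0,0,0.4]},{"gripper":0.85,"offset":[0.5,1.9,1],"rot":[0,0,0.5]},{"gripper":0.85,"offset":[0.5,1.9,1],"rot":[0,0,0.6]},{"gripper":0.85,"offset":[0.5,1.9,1],"rot":[0,0,0.6]}]'
python3 - <<'E'
from h import *
f=shot('side');print(find(f,'side','line_along'),find(f,'side','mark'))
E
```

```text
t: 30.2
eef_pos: [572.3, 393.3, 136.6]
ee_rot: [3.134, -0.006, 1.409]
contact_force: [22.9, 11.5, -6.3]
finger_gap: 17.9
grasp_force: 60.2
[] [([667, 194, 12], 0.7)]
```

```bash
python3 -m creep '[{"gripper":0.85,"offset":[0.8,1.1,0.3],"rot":[0,0,0.05]},{"gripper":0.85,"offset":[0.8,1.1,0.3],"rot":[0,0,0.15]},{"gripper":0.85,"offset":[0.8,1.1,0.3],"rot":[0,0,0.25]},{"gripper":0.85,"offset":[0.8,1.1,0.3],"rot":[0,0,0.35]},{"gripper":0.85,"offset":[0.8,1.1,0.3],"rot":[0,0,0.45]},{"gripper":0.85,"offset":[0.8,1.1,0.3],"rot":[0,0,0.55]},{"gripper":0.85,"offset":[0.8,1.1,0.3],"rot":[0,0,0.65]},{"gripper":0.85,"offset":[0.8,1.1,0.3],"rot":[0,0,0.75]}]'
python3 -m creep '[{"gripper":0.85,"offset":[0,0,0],"rot":[0,0,0.1]},{"gripper":0.85,"offset":[0,0,0],"rot":[0,0,0.17]},{"gripper":0.85,"offset":[0,0,0],"rot":[0,0,0.17]},{"gripper":0.85,"offset":[0,0,0],"rot":[0,0,0.17]},{"gripper":0.85,"offset":[0,0,0],"rot":[0,0,0.17]},{"gripper":0.85,"offset":[0,0,0],"rot":[0,0,0.17]},{"gripper":0.85,"offset":[0,0,0],"rot":[0,0,0.17]},{"gripper":0.85,"offset":[0,0,0],"rot":[0,0,0.17]}]'
python3 - <<'E'
from h import *
f=shot('side','d1');h=f['color'].astype(int)
# red pixels on/near plate, world at z=11 in a frame centred on mark, shelf axes
m=np.array([667.7,195.]);th=.07;X=np.array([np.cos(th),np.sin(th)]);Y=np.array([-X[1],X[0]])
v,u=np.where((h[...,0]-np.maximum(h[...,1],h[...,2])>35))
p=np.array([ray(f,a,b,11)[:2]-m for a,b in zip(u,v)]);q=np.c_[p@X,p@Y]
w_=h[v,u,0]-h[v,u,1]
for lo,hi in((-70,-40),(-40,-12),(12,50)):
    k=(q[:,0]>lo)&(q[:,0]<hi)&(abs(q[:,1])<18);print('along y',lo,k.sum(),np.round(np.average(q[k,1],weights=w_[k]),1) if k.any() else None)
for lo,hi in((-60,-12),(12,60)):
    k=(q[:,1]>lo)&(q[:,1]<hi)&(abs(q[:,0])<18);print('across x',lo,k.sum(),np.round(np.average(q[k,0],weights=w_[k]),1) if k.any() else None)
E
```

```text
t: 31.02
eef_pos: [574.5, 392.4, 136.6]
ee_rot: [3.138, -0.01, 0.66]
contact_force: [27.2, 4.6, -6.0]
finger_gap: 18.1
grasp_force: 60.4
t: 31.68
eef_pos: [574.8, 391.9, 136.6]
ee_rot: [3.139, -0.01, 0.494]
contact_force: [27.8, 3.6, -5.4]
finger_gap: 17.8
grasp_force: 60.5
along y -70 45 0.8
along y -40 26 0.9
along y 12 13 1.3
across x -60 15 -0.7
across x 12 26 -0.8
```

Both lines are within about 1 mm of the mark. I'll release, retreat and check.

```bash
python3 -m creep '[{"gripper":0.5,"offset":[0,0,0],"rot":[0,0,0]},{"gripper":0.5,"offset":[0,0,0],"rot":[0,0,0]},{"gripper":0.5,"offset":[0,0,0],"rot":[0,0,0]},{"gripper":0.5,"offset":[0,0,-15],"rot":[0,0,0]},{"gripper":0.5,"offset":[0,0,-45],"rot":[0,0,0]},{"gripper":0.5,"offset":[0,0,-80],"rot":[0,0,0]},{"gripper":0.5,"offset":[0,0,-120],"rot":[0,0,0]},{"gripper":0.5,"offset":[0,0,-130],"rot":[0,0,0]}]'
python3 -m creep '[{"gripper":0.5,"offset":[0,-5,0],"rot":[0,0,0]},{"gripper":0.5,"offset":[-20,-30,0],"rot":[0,0,0]},{"gripper":0.5,"offset":[-50,-60,0],"rot":[0,0,0]},{"gripper":0.5,"offset":[-80,-85,0],"rot":[0,0,0]},{"gripper":0.5,"offset":[-100,-100,0],"rot":[0,0,0]},{"gripper":0.5,"offset":[-100,-100,0],"rot":[0,0,0]},{"gripper":0.5,"offset":[-100,-100,0],"rot":[0,0,0]},{"gripper":0.5,"offset":[-100,-100,0],"rot":[0,0,0]}]'
python3 - <<'E'
from h import *
for c in('side','top'):
    f=shot(c,c+'_e');print(find(f,c,'cell_1'),find(f,c,'tray'),find(f,c,'mark'),find(f,c,'marker'),find(f,c,'dish'),find(f,c,'small_beaker'))
im=cv2.imread('pics/side_e.png')
cv2.imwrite('pics/ze.png',cv2.resize(im[140:360,180:430],None,fx=2.7,fy=2.7,interpolation=cv2.INTER_CUBIC))
E
```

```text
t: 32.4
eef_pos: [572.0, 392.4, 271.7]
ee_rot: [-3.141, -0.007, 0.496]
contact_force: [0.4, -0.3, 0.2]
finger_gap: 42.3
grasp_force: 0.0
t: 33.07
eef_pos: [435.3, 432.4, 264.6]
ee_rot: [3.142, -0.0, 0.496]
contact_force: [0.5, -0.1, 0.4]
finger_gap: 42.6
grasp_force: 0.0
[([428, 147, 1], 0.53), ([423, 110, 5], 0.52), ([435, 79, -1], 0.44)] [([428, 105, -1], 0.89)] [([665, 194, 10], 0.62)] [([383, 429, -1], 0.51)] [([651, 396, -4], 0.61), ([428, 146, -1], 0.56)] [([581, 513, 0], 0.63)]
[([431, 83, 0], 0.61), ([424, 108, 4], 0.4)] [([431, 103, 1], 0.87)] [([425, 145, 7], 0.62)] [] [([646, 393, 2], 0.84)] [([650, 392, 2], 0.56)]
```

View pics/ze.png

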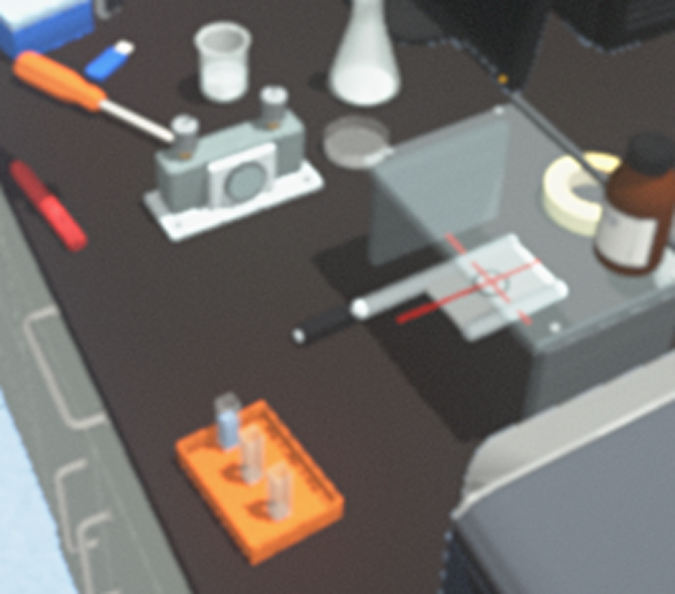

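The final view shows three cuvettes standing in the tray at crop px (227,425), (252,460) and (280,497). The light cross meets at the ring's centre at (490,283), and the pen, dish and beaker are undisturbed. I'll hand it in.

```bash
python3 -c "
from workcell import bot
print(bot.finish_job())"
```

```text
the job is handed in; nothing more can be done
None
```

I handed the job in with the three cuvettes I found standing in the tray, the plate flat and face up under the shelf, both light lines about 1 mm from the ring's centre, and the pen, dish and beaker left where they were; no verdict came back.

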